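# Make up a turntable refit order: ballast by weight, feet by count

## Robot

A 6-joint arm with a two-finger parallel gripper is mounted at the origin on the work surface. World frame = base frame: x ahead of the robot, y to its left, z up, the work surface at z = 0. Lengths are in m, angles in rad, forces in N, time in s.
With the tool pointing down it reaches from about 0.3 to 0.875 m from the base axis. Payload 6.4 kg.
Tool frame: the origin (TCP) lies on the mounting face of the last link; the fingertips stand 166 mm ahead of it and the grasp point (between the pads) lies 147 mm ahead of it; z points along the fingers, y is the line along which they close (so a half turn about z gives the same grasp; the last joint's range is limited). The gripper opens to 88 mm and grips with 3 to 60 N. Pads are 18 mm wide; open, the fingers measure 123 mm over their backs; the gripper's body (75 mm by 187 mm) begins 45 mm behind the grasp point.
Start: joints at [0.997, 0.181, 1.607, -0, 1.354, -0.206], TCP at [0.207, 0.537, 0.405] pointing down, gripper open.
Joint ranges: [-2.99, 2.99], [-0.89, 2.07], [0.3, 2.58], [-1.14, 4.28], [0, 2.63], [-3.12, 3.12]. Speed limits (rad/s): [2.57, 2.57, 3.01, 3.14, 3.14, 3.14].

## Interface

Orientations are given as a rotation vector (axis times angle).
In Python, from bench import status, vision, robot gives the robot as it stands.
- The arm moves only by the tool send_rows, never from a script. Its argument "plan" is a list of rows, each a list of 5 numbers: the opening in per cent of the stroke, from 0 (shut) to 100 (fully open), then the shift along the tool's x, y, z in cm, then the turn about the tool's z in rad. A call has 1 to 12 rows; each row shifts and turns the commanded pose from where the row before left it, along the tool's axes as they then stand; what a row does not reach is not made up. A row lasts 1/12 s, in which the tool goes at most 41.7 mm and 7.16 degrees, less where a joint would pass 70% of its speed; a pose out of reach is approached as far as the arm can. A call with a gripper value outside its range is refused whole. The fingers move at their own pace and stop on an object; the grip force is fixed at half the most. Time passes only in rows, so rows that do not move let the fingers close. It gives the time, the measured TCP pose, the force, the opening and the grip force at its end, in the units of the state.
- status.get_obs(): the state, without advancing time (a new reading comes with each control period).
- vision.grab_frame(name): name is "side" or "top"; returns the picture (480x640x3 uint8, red, green, blue); there is no depth.
- vision.get_calibration(name): a dict with "mtx" (3x3 intrinsics, pixels), "dist" ([k1, k2, p1, p2, k3] as OpenCV has them; the pictures are not rectified), "origin" and "orientation" of the camera in the world. Camera axes: x right, y down, z forward; pixel columns grow to the right and rows downward; lengths in m; the calibration is good to about 2 mm. A picture is of the moment at which its call begins. get_calibration takes no time and is no camera call.
- robot.hand_in(): hands the job in; it is judged then, once.
The state is a dict: "time_s": time; "joint_positions": joint angles; "qvel": joint speeds; "tau": joint torques, N m; "eef_pos": TCP position; "ee_rot": TCP orientation; "force": force on the tool from outside, world axes, zero at the start; "torque": the same for the moment, N m; "opening": opening from 0.0 (shut) to 1.0 (fully open); "grip_force": force on a finger pad.
Only numpy, scipy, OpenCV 4.12 (cv2) and the standard library are available. Lean on these libraries where they do the work, as an engineer would, in place of code of your own. Each camera call takes 0.05 s, during which the arm holds its last target. There are 200 camera calls.

## Task

Make up the turntable refit order: lift the empty wooden carry tray off the rubber mat, stand it in the middle of the spring scale's platter, and put brass ballast discs in it until, with nothing touching it, the pointer on the dial stands inside the marked sector. Then bring the tray with its ballast back to the middle of the mat, standing square with it, and have exactly three of the turntable feet in it; no foot may be in the tray while the ballast is being weighed. Leave the knob, capacitor, transformer, tape and screwdriver where they lie.

Things in the scene. Friction and masses are not known exactly. Their poses are not given: they have to be found in the camera images.
- pan (a joint): Sinking of the scale's sprung platter in m: 0 empty, grows as weight is put on, 0.040 at the bottom stop; spring 240 N/m, so 4.1 mm per 100 g. The empty tray sinks it about 12.3 mm and each ballast disc 3.1 to 4.7 mm more. The sector marked on the dial, which allows for the tray's own weight, runs from 0.0237 to 0.0295. The dial pointers turn with it.
- pan_top (a point): Centre of the platter's flat top face; moves down with the platter. The platter is a flat rimless aluminium plate 150 (x) x 210 (y) x 4 mm, its top 150 mm above the counter when empty; axes as scale.
- scale: Shop spring scale, fixed to the counter: grey case 130 (x) x 170 (y) x 104 mm high under the platter, with a round white dial of 98 mm on its near and on its far (+-x) face, each with one black pointer that starts at the lower left and turns clockwise as the platter sinks, and a broad black arc, upper right, that is the marked sector. Origin: middle of the underside, on the counter.
- mat: Dark rubber order mat, 175 (x) x 235 (y) x 3 mm thick, fixed. Origin: middle of its underside, on the counter. The tray starts on it.
- tray: Loose wooden carry tray, 130 (x) x 190 (y) mm outside, side walls 25 mm high and 3 mm thick, floor 3 mm, a 4 mm thick partition 20 mm high along y in the middle, so two compartments of 60 x 184 mm. Over the partition, along y, a handle bar 12 mm wide (x), 14 mm high, 108 mm long, its centre 58 mm above the origin and its top 65 mm, on two steel posts of 8 mm at y = +-48 mm. 300 g. Origin: middle of the underside.
- disc1: Cast brass ballast disc, 36 mm diameter, 16 mm high, flat, a small dark dimple on top; bored out inside, so it weighs anything from 76 to 114 g. Origin: middle of the underside. Four or five are present.
- disc2: Cast brass ballast disc, 36 mm diameter, 16 mm high, flat, a small dark dimple on top; bored out inside, so it weighs anything from 76 to 114 g. Origin: middle of the underside. Four or five are present.
- disc3: Cast brass ballast disc, 36 mm diameter, 16 mm high, flat, a small dark dimple on top; bored out inside, so it weighs anything from 76 to 114 g. Origin: middle of the underside. Four or five are present.
- disc4: Cast brass ballast disc, 36 mm diameter, 16 mm high, flat, a small dark dimple on top; bored out inside, so it weighs anything from 76 to 114 g. Origin: middle of the underside. Four or five are present.
- disc5: Cast brass ballast disc, 36 mm diameter, 16 mm high, flat, a small dark dimple on top; bored out inside, so it weighs anything from 76 to 114 g. Origin: middle of the underside. Four or five are present.
- foot1: Aluminium turntable foot: upright cylinder of 30 mm diameter, 28 mm high, with a black rubber pad of 33 mm at the bottom and a threaded stud of 6 mm standing 12 mm out of its top; 60 g. Origin: middle of the underside. Four or five are present.
- foot2: Aluminium turntable foot: upright cylinder of 30 mm diameter, 28 mm high, with a black rubber pad of 33 mm at the bottom and a threaded stud of 6 mm standing 12 mm out of its top; 60 g. Origin: middle of the underside. Four or five are present.
- foot3: Aluminium turntable foot: upright cylinder of 30 mm diameter, 28 mm high, with a black rubber pad of 33 mm at the bottom and a threaded stud of 6 mm standing 12 mm out of its top; 60 g. Origin: middle of the underside. Four or five are present.
- foot4: Aluminium turntable foot: upright cylinder of 30 mm diameter, 28 mm high, with a black rubber pad of 33 mm at the bottom and a threaded stud of 6 mm standing 12 mm out of its top; 60 g. Origin: middle of the underside. Four or five are present.
- foot5: Aluminium turntable foot: upright cylinder of 30 mm diameter, 28 mm high, with a black rubber pad of 33 mm at the bottom and a threaded stud of 6 mm standing 12 mm out of its top; 60 g. Origin: middle of the underside. Four or five are present.
- knob: Bystander: black plastic control knob, 32 mm diameter, 18 mm high. Origin: underside.
- capacitor: Bystander: blue capacitor can, standing, 35 mm diameter, 45 mm high. Origin: underside.
- transformer: Bystander: small transformer, 36 x 42 x 30 mm high, dark steel with a copper winding. Origin: underside.
- tape: Bystander: roll of black tape lying flat, 80 mm diameter, 19 mm high. Origin: underside.
- screwdriver: Bystander: red-handled screwdriver, about 200 mm long and 26 mm thick at the handle, lying roughly along y beyond the small parts, at its left (+y) end the handle. Origin: about its middle.
Things that resemble listed ones, but are neither listed nor needed, are in the scene too. Leave any purple look-alike of the foot3 alone.

How it is judged:
By the outcome, as a careful person would: the job done as asked, in the order asked, and still so for the second after the job is handed in, with the robot touching nothing.
Of disc1, disc2, disc3, disc4, disc5 only 4 to 5 are there at a start; the rules pass over those that are not, and their reading is None.
Of foot1, foot2, foot3, foot4, foot5 only 4 to 5 are there at a start; the rules pass over those that are not, and their reading is None.
At some moment in a run one of disc1, disc2, disc3, disc4, disc5, foot1, foot2, foot3, foot4, foot5 may be knocked a few centimetres aside while the robot is not near it.
It also fails if it takes over 210 s, if anything falls off the work surface, if the arm or the gripper's body presses on something with over 40 N, if the wrist force passes 120 N, or if a joint passes its speed limit or range.

## Working session

There is one attempt and no reset: what is moved stays moved. The work goes in short steps, Python scripts to look and compute and a tool call to move; the robot and the scene stay as the last step left them, time stands still between calls to the robot, and variables do not carry over. Pictures are saved under pics/ and viewed, at most 14 in all, crops included, and the job is handed in when it is done.

Besides the shell and the picture viewer there is one more tool, called after ">>>" by a JSON object that holds its "name" and its "arguments". send_rows: Moves the arm, as the interface text tells. Its arguments: {"type":"object","properties":{"plan":{"type":"array"}},"required":["plan"]}

```bash
ls; mkdir -p pics; python3 - <<'E'
from bench import status, vision
import cv2
for n in("top","side"):
    f=vision.grab_frame(n); cv2.imwrite(f"pics/{n}0.png",f[:,:,::-1]); print(n,vision.get_calibration(n))
print(status.get_obs())
E
```

```text
pics
top {'mtx': array([[596.88899669,   0.        , 323.96016082],
       [  0.        , 596.88899669, 242.64940325],
       [  0.        ,   0.        ,   1.        ]]), 'dist': array([-0.04621502,  0.        ,  0.        ,  0.        ,  0.        ]), 'origin': array([0.35494555, 0.02512548, 1.50304817]), 'orientation': array([-2.17924661,  2.15720228, -0.16383297])}
side {'mtx': array([[494.77458848,   0.        , 324.06747402],
       [  0.        , 494.77458848, 247.34112051],
       [  0.        ,   0.        ,   1.        ]]), 'dist': array([0.01250439, 0.        , 0.        , 0.        , 0.        ]), 'origin': array([ 0.13744117, -0.46621757,  0.84128945]), 'orientation': array([-2.32549056,  0.83246527, -0.29592267])}
{'time_s': 0.1, 'joint_positions': array([ 9.96698843e-01,  1.81467811e-01,  1.60789894e+00, -2.02642780e-05,
        1.35382512e+00, -2.06305712e-01]), 'qvel': array([ 0.00013565, -0.00140389, -0.00197799, -0.0011399 , -0.00202855,
       -0.00080032]), 'tau': array([ 4.93285806e-04, -4.34823954e+01, -3.42694795e+01,  7.04351789e-02,
        3.39280162e-02, -6.88745172e-05]), 'eef_pos': array([0.20660712, 0.53635389, 0.40390382]), 'ee_rot': array([-5.74360431e-01, -3.08804182e+00,  2.33461034e-03]), 'force': array([ 1.03460912, -0.95455484,  0.58627274]), 'torque': array([0.01942565, 0.03299573, 0.00188304]), 'grip_force': 0.0, 'opening': 1.0013969741787732}
```

View pics/top0.png

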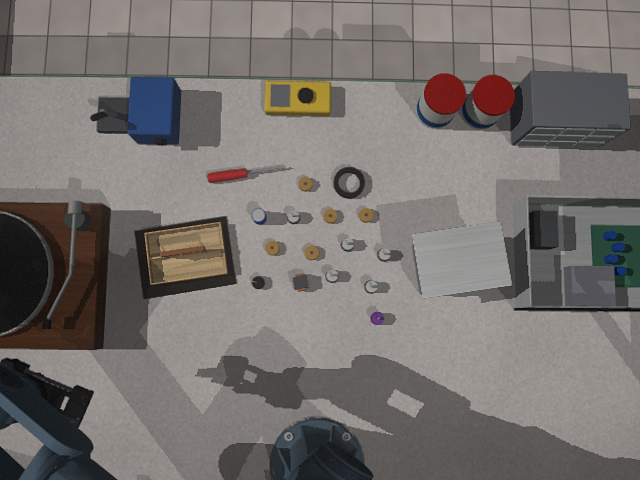

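View pics/side0.png

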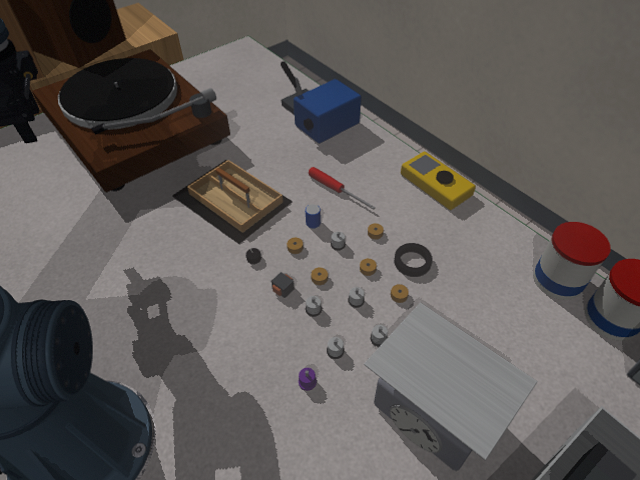

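The top view shows five discs at about (305,184), (331,216), (366,215), (272,247) and (312,253). Five feet are at about (293,217), (348,245), (384,255), (332,276) and (371,287).

Look-alikes to avoid:
- the purple foot at (377,318)
- the capacitor at (259,215)
- the knob at (258,283)
- the tape at (349,182), dark with a hole, so not a disc
- the transformer at (301,283)

The tray and mat are at (186,257), and the platter is at (462,260).

```bash
cat > h.py <<'E'
import cv2,numpy as np
from bench import status, vision
from scipy.spatial.transform import Rotation as R
C={n:vision.get_calibration(n) for n in("top","side")}
def grab(n): return cv2.cvtColor(vision.grab_frame(n),cv2.COLOR_RGB2BGR)
def ray(n,uv):
    c=C[n]; p=cv2.undistortPoints(np.array([[uv]],float),c["mtx"],c["dist"])[0,0]
    return c["origin"],R.from_rotvec(c["orientation"]).apply([p[0],p[1],1.])
def w(n,uv,z):
    o,d=ray(n,uv); return o+d*(z-o[2])/d[2]
def px(n,P):
    c=C[n]; r=R.from_rotvec(c["orientation"]).inv()
    return cv2.projectPoints(np.array([P],float),r.as_rotvec(),r.apply(-c["origin"]),c["mtx"],c["dist"])[0][0,0]
def blobs(m,a0,a1):
    n,l,s,c=cv2.connectedComponentsWithStats(m.astype(np.uint8))
    return [(c[i],s[i,4]) for i in range(1,n) if a0<=s[i,4]<=a1]
def discs(im):
    h=cv2.cvtColor(im,cv2.COLOR_BGR2HSV); m=cv2.inRange(h,(8,90,90),(28,255,255)); return m
E
python3 - <<'E'
from h import *
im=cv2.imread("pics/top0.png")
m=discs(im)
m[:, :240]=0; m[:,400:]=0; m[:150]=0; m[340:]=0
m=cv2.morphologyEx(m,cv2.MORPH_CLOSE,np.ones((3,3)))
for c,a in blobs(m,20,600): print("disc?",c.round(1),a,w("top",c,.016).round(4)[:2])
g=cv2.cvtColor(im,cv2.COLOR_BGR2HSV)
for uv in [(293,217),(348,245),(384,255),(332,276),(371,287)]:
    print("foot",uv,w("top",uv,.034)[:2].round(4))
# mat & tray & platter
mm=cv2.inRange(g,(0,0,0),(180,255,45)); mm[:, :128]=0; mm[:,242:]=0; mm[:205]=0; mm[305:]=0
cs=max(cv2.findContours(mm,0,2)[0],key=cv2.contourArea); q=cv2.boxPoints(cv2.minAreaRect(cs)); P=np.array([w("top",p,.003) for p in q]); print("mat",P.round(3)[:,:2].tolist(),P.mean(0))
v=im.min(2); pm=((v>120)&(g[...,1]<25)).astype(np.uint8)
cv2.imwrite("pics/c1.png",cv2.resize(im[150:330,130:400],None,fx=2.9,fy=2.9,interpolation=2))
cv2.imwrite("pics/c2.png",cv2.resize(im[205:310,400:530],None,fx=5.5,fy=5.5,interpolation=2))
E
```

```text
disc? [304.9 183.5] 150 [0.694  0.0379]
disc? [329.9 215.5] 155 [ 0.6123 -0.0263]
disc? [365.5 214.7] 156 [ 0.6155 -0.1163]
disc? [271.8 247.5] 157 [0.529  0.1187]
disc? [311.2 252.4] 157 [0.5178 0.0201]
foot (293, 217) [0.6041 0.0664]
foot (348, 245) [ 0.5354 -0.0711]
foot (384, 255) [ 0.5115 -0.1607]
foot (332, 276) [ 0.458  -0.0319]
foot (371, 287) [ 0.4318 -0.1283]
mat [[0.57, 0.472], [0.609, 0.239], [0.437, 0.208], [0.399, 0.438]] [0.50341954 0.33943597 0.003     ]
```

View pics/c1.png

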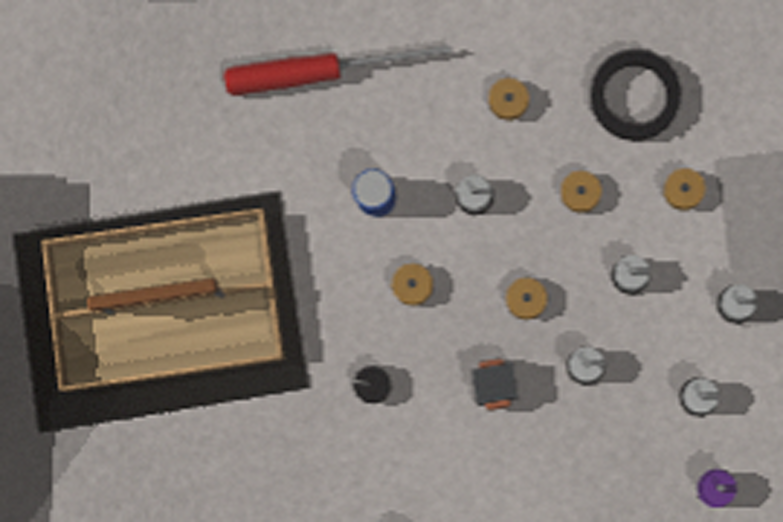

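View pics/c2.png

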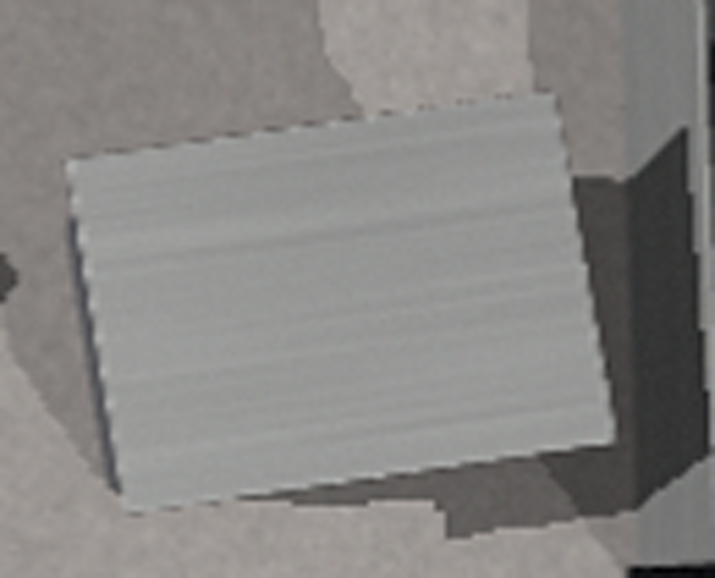

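Crop c1 confirms the five discs (dark dimple) and five plain grey feet with studs. The purple one is separate at crop (717,489). In that crop the tray corners are about (42,238), (265,207), (283,358) and (62,391), and the bar runs from (88,302) to (215,285). In c2 the platter corners are (68,160), (553,95), (613,440) and (120,510).

```bash
python3 - <<'E'
from h import *
im=cv2.imread("pics/top0.png")
f=lambda p,s,o:(p[0]/s+o[0],p[1]/s+o[1])
def quad(L,s,o,z):
    P=np.array([w("top",f(p,s,o),z)[:2] for p in L]); print(P.round(4).tolist(),"c",P.mean(0).round(4)); 
    for a,b in((0,1),(3,2),(1,2),(0,3)): d=P[b]-P[a]; print(np.hypot(*d).round(4),np.degrees(np.arctan2(d[1],d[0])).round(1),end=' | ')
    print()
o=(130,150)
quad([(42,238),(265,207),(283,358),(62,391)],2.9,o,.028)
quad([(68,160),(553,95),(613,440),(120,510)],5.5,(400,205),.15)
A,B=[w("top",f(p,2.9,o),.068)[:2] for p in((88,302),(215,285))]; print("bar",A,B,(A+B)/2,np.degrees(np.arctan2(*(B-A)[::-1])))
for p in[(473,195),(631,275),(738,304),(585,366),(700,397)]:
    print("foot",w("top",f(p,2.9,o),.028)[:2].round(4))
h=cv2.cvtColor(im,cv2.COLOR_BGR2HSV)
for uv in[(293,217),(348,245),(340,300),(259,215)]: print(h[uv[1]-1:uv[1]+2,uv[0]-1:uv[0]+2].reshape(-1,3).mean(0))
s=status.get_obs(); r=R.from_rotvec(s["ee_rot"]); print(r.as_matrix().round(3))
# side: feet + pointer crop
si=cv2.imread("pics/side0.png"); cv2.imwrite("pics/c3.png",cv2.resize(si[370:480,360:470],None,fx=5,fy=5,interpolation=2))
E
```

```text
[[0.5626, 0.4354], [0.5919, 0.245], [0.462, 0.2258], [0.4317, 0.4125]] c [0.512  0.3297]
0.1927 -81.3 | 0.1891 -80.8 | 0.1313 -171.6 | 0.1329 -170.1 | 
[[0.5482, -0.2118], [0.5785, -0.4184], [0.4331, -0.4397], [0.4024, -0.232]] c [ 0.4906 -0.3255]
0.2088 -81.7 | 0.21 -81.6 | 0.147 -171.7 | 0.1472 -172.1 | 
bar [0.50377482 0.38357886] [0.51923103 0.27858985] [0.51150292 0.33108436] -81.62522082184711
foot [0.6046 0.0663]
foot [ 0.5366 -0.0705]
foot [ 0.5126 -0.1627]
foot [ 0.4579 -0.0314]
foot [ 0.4324 -0.1298]
[ 23.88888889   3.88888889 131.22222222]
[ 43.88888889   3.33333333 133.44444444]
[ 11.77777778  14.11111111 155.        ]
[ 32.77777778   1.77777778 149.88888889]
[[-0.933  0.36  -0.001]
 [ 0.36   0.933 -0.001]
 [ 0.    -0.002 -1.   ]]
```

View pics/c3.png

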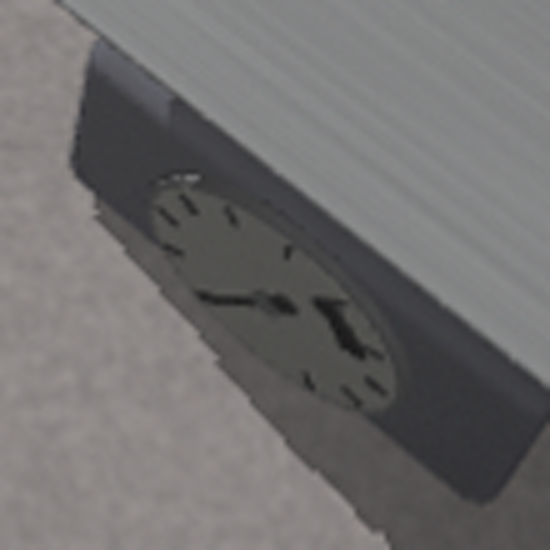

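The dial pointer sits at the lower left, from (270,300) to (200,295) in the crop, and the sector arc is at the upper right, around (345,325). I'll turn the gripper first so that it closes across the bar.

>>> {"name": "send_rows", "arguments": {"plan": [[60,0,0,0,0.117],[60,0,0,0,0.117],[60,0,0,0,0.117],[60,0,0,0,0.117],[60,0,0,0,0.117],[60,0,0,0,0.117],[60,0,0,0,0.117],[60,0,0,0,0.117],[60,0,0,0,0.117],[60,0,0,0,0]]}}

```text
time_s: 0.93
eef_pos: [0.2067, 0.5364, 0.4042]
ee_rot: [2.054, 2.377, -0.001]
force: [-0.7, -0.9, 0.0]
opening: 0.602
grip_force: 0.0
```

```bash
cat >> h.py <<'E'
def go(P,yaw=None):
    """tool-axis shift (cm) of grasp point to P; yaw: wanted world angle of tool y (deg)"""
    s=status.get_obs(); r=R.from_rotvec(s["ee_rot"]); M=r.as_matrix()
    g=s["eef_pos"]+M[:,2]*.147
    ang=np.degrees(np.arctan2(M[1,1],M[0,1]))
    print("t",round(s["time_s"],2),"grasp",g.round(4),"yaw",ang.round(2),"F",s["force"].round(2),"open",round(s["opening"],3))
    print("shift cm",(M.T@(np.array(P)-g)*100).round(2), "" if yaw is None else ("turn rad",round(-np.radians((yaw-ang+90)%180-90),3)))
E
python3 -c "
from h import *
go([.5115,.3305,.061],8.4)"
```

```text
t 0.93 grasp [0.2066 0.5363 0.2572] yaw 8.36 F [-0.66 -0.92  0.01] open 0.602
shift cm [-24.78  27.19  19.62] ('turn rad', np.float64(-0.001))
```

>>> {"name": "send_rows", "arguments": {"plan": [[60,-2.48,2.72,0,0],[60,-2.48,2.72,0,0],[60,-2.48,2.72,0,0],[60,-2.48,2.72,0,0],[60,-2.48,2.72,0,0],[60,-2.48,2.72,0,0],[60,-2.48,2.72,0,0],[60,-2.48,2.72,0,0],[60,-2.48,2.72,0,0],[60,-2.48,2.72,0,0],[60,0,0,3.5,0],[60,0,0,3.5,0]]}}

```text
time_s: 1.93
eef_pos: [0.5155, 0.3305, 0.3361]
ee_rot: [2.046, 2.38, 0.008]
force: [0.5, 0.0, -0.5]
opening: 0.599
grip_force: 0.0
```

>>> {"name": "send_rows", "arguments": {"plan": [[60,0,0,3.5,0],[60,0,0,3.5,0],[60,0,0,3.5,0],[60,0,0,2.1,0],[40,0,0,0,0],[0,0,0,0,0],[0,0,0,0,0],[0,0,0,0,0],[0,0,0,0,0],[0,0,0,0,0],[0,0,0,0,0],[0,0,0,0,0]]}}

```text
time_s: 2.93
eef_pos: [0.513, 0.3323, 0.2102]
ee_rot: [2.048, 2.382, 0.002]
force: [-2.6, -0.4, 6.8]
opening: 0.134
grip_force: 30.0
```

```bash
python3 -c "
from h import *
go([.5115,.3305,.061],8.4); print(status.get_obs()['grip_force'])"
```

```text
t 2.93 grasp [0.5132 0.3323 0.0632] yaw 8.62 F [-2.56 -0.39  6.84] open 0.134
shift cm [-0.16 -0.2   0.22] ('turn rad', np.float64(0.004))
30.000169314444065
```

>>> {"name": "send_rows", "arguments": {"plan": [[0,0,0,-1,0],[0,0,0,-2.5,0],[0,0,0,-3.5,0],[0,0,0,-3.5,0],[0,0,0,-3.5,0],[0,0,0,-3.5,0],[0,0,0,-1.5,0],[0,0,0,0,0]]}}

```text
time_s: 3.6
eef_pos: [0.5136, 0.3324, 0.4046]
ee_rot: [2.046, 2.379, 0.013]
force: [0.4, 0.8, -2.3]
opening: 0.134
grip_force: 30.0
```

```bash
python3 -c "
from h import *
go([.4906,-.3255,.23],8.3); print(status.get_obs()['opening'])"
```

```text
t 3.6 grasp [0.5148 0.3329 0.2576] yaw 8.61 F [ 0.38  0.83 -2.35] open 0.134
shift cm [-64.74 -12.27   2.51] ('turn rad', np.float64(0.005))
0.13401313134746112
```

>>> {"name": "send_rows", "arguments": {"plan": [[0,-1.5,-0.28,0,0],[0,-2.5,-0.47,0,0],[0,-3.5,-0.66,0,0],[0,-3.83,-0.73,0,0],[0,-3.83,-0.73,0,0],[0,-3.83,-0.73,0,0],[0,-3.83,-0.73,0,0],[0,-3.83,-0.73,0,0],[0,-3.83,-0.73,0,0],[0,-3.83,-0.73,0,0],[0,-3.83,-0.73,0,0],[0,-3.83,-0.73,0,0]]}}

```text
time_s: 4.6
eef_pos: [0.4948, -0.0968, 0.3962]
ee_rot: [-2.046, -2.378, 0.002]
force: [2.3, 0.2, -2.6]
opening: 0.129
grip_force: 30.0
```

>>> {"name": "send_rows", "arguments": {"plan": [[0,-3.83,-0.73,0,0],[0,-3.83,-0.73,0,0],[0,-3.83,-0.73,0,0],[0,-3.83,-0.73,0,0],[0,-3.5,-0.66,0,0],[0,-2.5,-0.47,0,0],[0,-1.5,-0.28,0,0],[0,0,0,0,0],[0,0,0,0,0],[0,0,0,0,0]]}}

```text
time_s: 5.43
eef_pos: [0.4876, -0.3258, 0.3975]
ee_rot: [-2.046, -2.38, -0.001]
force: [0.2, 1.2, -2.8]
opening: 0.128
grip_force: 30.0
```

```bash
python3 - <<'E'
from h import *
go([.4906,-.3255,.21],8.3)
im=grab("top"); cv2.imwrite("pics/t1.png",im); si=grab("side"); cv2.imwrite("pics/s1.png",si)
g=cv2.cvtColor(im,cv2.COLOR_BGR2HSV)
for th in(45,60):
    mm=cv2.inRange(g,(0,0,0),(180,255,th)); mm[:, :128]=0; mm[:,242:]=0; mm[:205]=0; mm[305:]=0
    cs=max(cv2.findContours(mm,0,2)[0],key=cv2.contourArea); q=cv2.boxPoints(cv2.minAreaRect(cs)); P=np.array([w("top",p,.003)[:2] for p in q]); print("mat",P.round(3).tolist(),P.mean(0).round(4))
    d=np.diff(P,axis=0);print(np.hypot(*d.T).round(4),np.degrees(np.arctan2(d[:,1],d[:,0])).round(1))
cv2.imwrite("pics/c4.png",np.hstack([cv2.resize(im[205:310,120:250],(520,420),interpolation=2),cv2.resize(si[300:480,340:460],(280,420),interpolation=2)]))
E
```

```text
t 5.43 grasp [ 0.4874 -0.3255  0.2505] yaw 8.63 F [ 0.21  1.25 -2.83] open 0.128
shift cm [-0.06  0.32  4.05] ('turn rad', np.float64(0.006))
mat [[0.569, 0.471], [0.608, 0.24], [0.437, 0.209], [0.399, 0.437]] [0.5033 0.3394]
[0.2343 0.1736 0.2311] [ -80.5 -169.8   99.3]
mat [[0.57, 0.472], [0.609, 0.239], [0.436, 0.207], [0.398, 0.438]] [0.5035 0.339 ]
[0.2369 0.1761 0.2336] [ -80.5 -169.8   99.3]
```

View pics/c4.png

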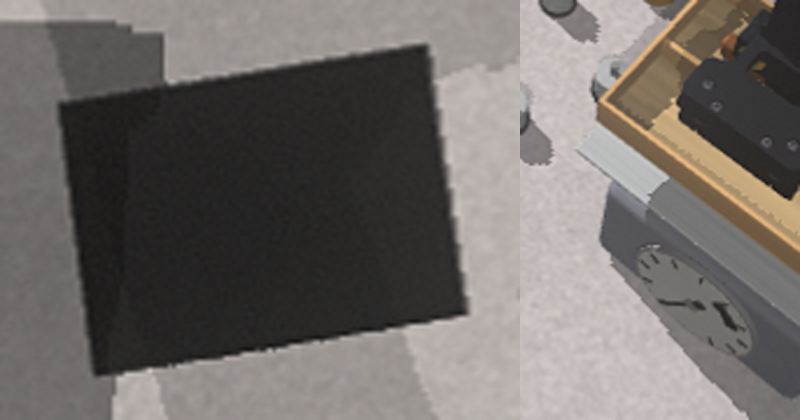

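The mat is bare: its crop corners are (60,102), (430,44), (467,313) and (94,376), giving a centre of (0.5034, 0.339) and a yaw of about 9.5°. The tray hangs above the platter, nearly aligned with it.

>>> {"name": "send_rows", "arguments": {"plan": [[0,0,0.3,1.2,0],[0,0,0,1.2,0],[0,0,0,1.0,0],[0,0,0,0.6,0],[0,0,0,0.6,0],[0,0,0,0.5,0],[0,0,0,0,0],[0,0,0,0,0]]}}

```text
time_s: 6.2
eef_pos: [0.4908, -0.3266, 0.3477]
ee_rot: [-2.049, -2.381, -0.0]
force: [-0.4, 1.0, -0.4]
opening: 0.128
grip_force: 30.0
```

```bash
python3 - <<'E'
from h import *
go([.4906,-.3255,.198],8.3)
E
```

```text
t 6.2 grasp [ 0.4908 -0.3266  0.2007] yaw 8.59 F [-0.42  1.04 -0.42] open 0.128
shift cm [ 0.11 -0.    0.27] ('turn rad', np.float64(0.005))
```

>>> {"name": "send_rows", "arguments": {"plan": [[15,0,0,0,0],[20,0,0,0,0],[40,0,0,0,0],[60,0,0,0,0],[60,0,0,0,0],[60,0,0,-2,0],[60,0,0,-3.5,0],[60,0,0,-3.5,0],[60,0,0,-3,0],[60,0,0,0,0]]}}

```text
time_s: 7.03
eef_pos: [0.4916, -0.3273, 0.4757]
ee_rot: [2.041, 2.373, -0.001]
force: [0.6, -0.5, 0.6]
opening: 0.602
grip_force: 0.0
```

>>> {"name": "send_rows", "arguments": {"plan": [[70,0,0,0,-0.12],[70,0,0,0,-0.12],[70,0,0,0,-0.12],[70,0,0,0,-0.12],[70,0,0,0,-0.12],[70,0,0,0,-0.12],[70,0,0,0,-0.12],[70,0,0,0,-0.12],[70,0,0,0,-0.12],[70,0,0,0,-0.12],[70,0,0,0,-0.12],[70,0,0,0,-0.12]]}}

```text
time_s: 8.03
eef_pos: [0.4908, -0.3266, 0.4673]
ee_rot: [0.039, -3.141, -0.0]
force: [0.2, -0.3, -0.2]
opening: 0.701
grip_force: 0.0
```

>>> {"name": "send_rows", "arguments": {"plan": [[70,0,0,0,-0.12],[70,0,0,0,-0.008],[70,0,0,0,0]]}}

```text
time_s: 8.28
eef_pos: [0.4908, -0.3266, 0.4674]
ee_rot: [0.226, -3.133, -0.0]
force: [0.8, -1.0, 0.4]
opening: 0.699
grip_force: 0.0
```

```bash
cat >> h.py <<'E'
def alldiscs(im,n="top"):
    m=discs(im)
    if n=="top": m[:, :245]=0; m[:,410:]=0; m[:150]=0; m[340:]=0
    m=cv2.morphologyEx(m,cv2.MORPH_CLOSE,np.ones((3,3)))
    return [(c.round(1),a,w(n,c,.016).round(4)[:2]) for c,a in blobs(m,60,600)]
SC=np.array([.4906,-.3255]); SY=np.radians(8.3)
ax=np.array([np.cos(SY),np.sin(SY),0]); ay=np.array([-np.sin(SY),np.cos(SY),0])
def dial(si):
    """rectified near dial face: 1 mm = 4 px, 110 mm square, from side view; near face x=-65 mm"""
    c0=np.array([*SC,.052])-ax*.065
    uv=np.array([px("side",c0+ay*a+np.array([0,0,b])) for a,b in((.055,.055),(-.055,.055),(-.055,-.055),(.055,-.055))],np.float32)
    H=cv2.getPerspectiveTransform(uv,np.array([[0,0],[440,0],[440,440],[0,440]],np.float32))
    return cv2.warpPerspective(si,H,(440,440),flags=cv2.INTER_CUBIC)
E
python3 - <<'E'
from h import *
go([.5178,.0201,.15],98.4)
im=grab("top"); cv2.imwrite("pics/t2.png",im); si=grab("side"); cv2.imwrite("pics/s2.png",si)
for d in alldiscs(im): print(d)
d0=dial(cv2.imread("pics/side0.png")); d1=dial(si)
cv2.imwrite("pics/c5.png",np.hstack([cv2.resize(d0,(300,300)),cv2.resize(d1,(300,300))]))
cv2.imwrite("pics/c5.png",np.vstack([cv2.imread("pics/c5.png"),cv2.resize(np.hstack([im[200:320,400:530],si[300:480,340:535][::1]][:1]),(600,300))[:, :]]))
E
```

```text
t 8.28 grasp [ 0.4907 -0.3265  0.3204] yaw 98.26 F [ 0.78 -1.02  0.38] open 0.699
shift cm [-7.66 33.91 17.05] ('turn rad', np.float64(-0.002))
(array([305. , 183.6]), np.int32(153), array([0.6936, 0.0376]))
(array([330. , 215.5]), np.int32(155), array([ 0.6121, -0.0264]))
(array([365.6, 214.7]), np.int32(156), array([ 0.6154, -0.1167]))
(array([271.7, 247.5]), np.int32(156), array([0.529, 0.119]))
(array([311.2, 252.4]), np.int32(158), array([0.5178, 0.0199]))
```

View pics/c5.png

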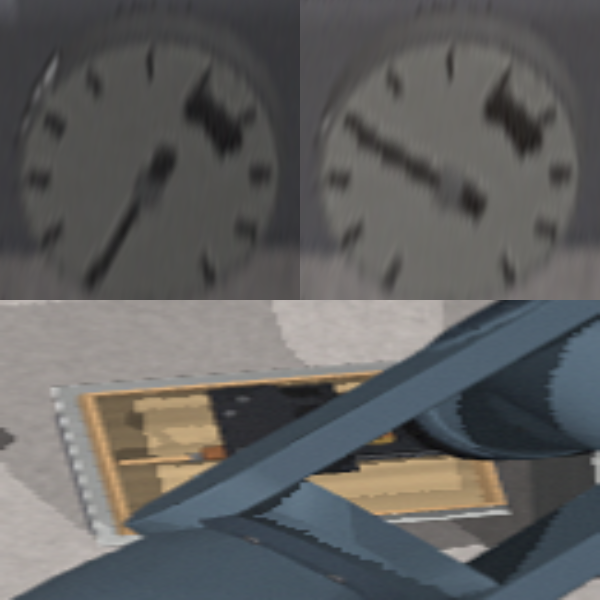

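The dial reads well. Its ticks are 30° apart and the pointer runs from -150° at 7.5° per mm. The tray gives about -58°, which matches 12.3 mm, and the sector spans about 28° to 71°. The tray sits centrally on the platter, and I'll fetch the first disc now.

>>> {"name": "send_rows", "arguments": {"plan": [[65,-0.85,3.77,0,0],[65,-0.85,3.77,0,0],[65,-0.85,3.77,0,0],[65,-0.85,3.77,0,0],[65,-0.85,3.77,1.2,0],[65,-0.85,3.77,1.2,0],[65,-0.85,3.77,1.2,0],[65,-0.85,3.77,1.2,0],[65,-0.85,3.77,1.2,0],[65,0,0,4,0],[65,0,0,4,0],[65,0,0,4,0]]}}

```text
time_s: 9.38
eef_pos: [0.5168, 0.0215, 0.287]
ee_rot: [-0.231, 3.131, -0.001]
force: [-0.2, -0.5, -0.5]
opening: 0.65
grip_force: 0.0
```

>>> {"name": "send_rows", "arguments": {"plan": [[65,0,0,4,0],[65,0,0,4,0],[65,0,0,1,0],[65,0,0,0,0]]}}

```text
time_s: 9.72
eef_pos: [0.5151, 0.0205, 0.1948]
ee_rot: [0.228, -3.126, -0.003]
force: [-0.3, -0.4, 0.2]
opening: 0.65
grip_force: 0.0
```

```bash
python3 - <<'E'
from h import *
go([.5178,.0199,.024],98.4)
E
```

```text
t 9.72 grasp [0.514  0.0207 0.0478] yaw 98.34 F [-0.33 -0.38  0.19] open 0.65
shift cm [-0.38 -0.14  2.38] ('turn rad', np.float64(-0.001))
```

>>> {"name": "send_rows", "arguments": {"plan": [[65,0,0,1.2,0],[65,-0.1,0,0.8,0],[65,0,0,0,0],[50,0,0,0,0],[0,0,0,0,0],[0,0,0,0,0],[0,0,0,0,0],[0,0,0,0,0],[0,0,0,0,0]]}}

```text
time_s: 10.47
eef_pos: [0.5182, 0.0203, 0.1786]
ee_rot: [-0.231, 3.132, -0.001]
force: [-1.0, 0.5, 6.9]
opening: 0.385
grip_force: 30.0
```

```bash
cat >> h.py <<'E'
T=np.array([.491,-.3265]); TY=np.radians(8.6)
def tr(x,y,z,T=T,TY=TY):
    "tray frame mm -> world m (z given in m)"
    c,s=np.cos(TY),np.sin(TY); x/=1e3;y/=1e3
    return [T[0]+c*x-s*y,T[1]+s*x+c*y,z]
E
python3 - <<'E'
from h import *
go([.5178,.0199,.024],98.4)
go(tr(34,0,.26),98.6)
E
```

```text
t 10.47 grasp [0.5184 0.0203 0.0316] yaw 98.43 F [-1.02  0.52  6.9 ] open 0.385
shift cm [ 0.07 -0.03  0.76] ('turn rad', np.float64(0.001))
t 10.47 grasp [0.5184 0.0203 0.0316] yaw 98.43 F [-1.02  0.52  6.9 ] open 0.385
shift cm [  4.37 -33.9  -22.83] ('turn rad', np.float64(-0.003))
```

>>> {"name": "send_rows", "arguments": {"plan": [[65,0,0,0,0],[65,0,0,0,0],[65,0,0,0,0],[65,0,0,0,0]]}}

```text
time_s: 10.8
eef_pos: [0.5175, 0.0204, 0.1775]
ee_rot: [0.231, -3.133, -0.0]
force: [0.5, -0.7, 0.1]
opening: 0.641
grip_force: 0.0
```

```bash
python3 - <<'E'
from h import *
go([.5178,.0199,.024],98.4)
cv2.imwrite("pics/s3.png",cv2.resize(grab("side")[200:340,240:400],(800,600),interpolation=2))
E
```

```text
t 10.8 grasp [0.5175 0.0204 0.0305] yaw 98.43 F [ 0.5  -0.75  0.1 ] open 0.641
shift cm [-0.03 -0.06  0.65] ('turn rad', np.float64(0.001))
```

View pics/s3.png

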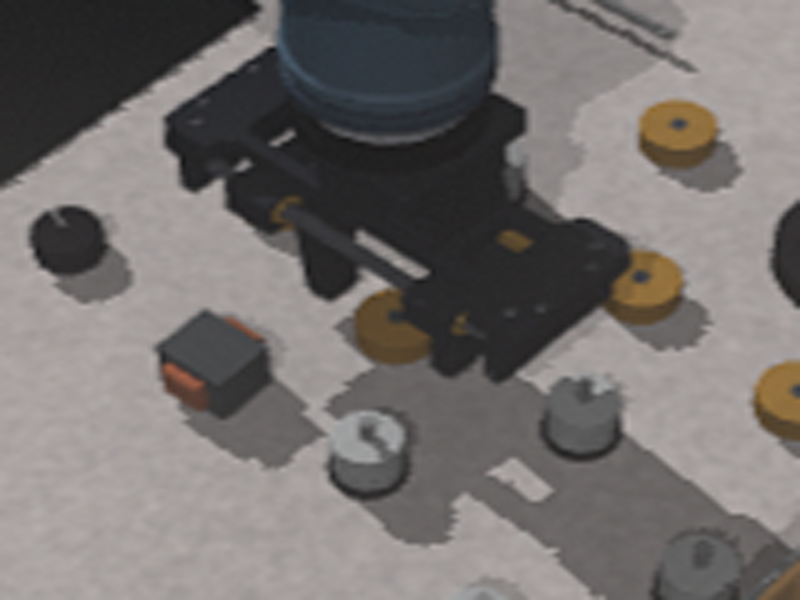

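The disc at (395,325) has a bevelled top edge and lies between the open fingers. The grip was too high, so I'll go deeper.

>>> {"name": "send_rows", "arguments": {"plan": [[65,0,0,0.8,0],[65,0,0,0,0],[40,0,0,0,0],[0,0,0,0,0],[0,0,0,0,0],[0,0,0,0,0],[0,0,0,0,0],[0,0,0,0,0]]}}

```text
time_s: 11.52
eef_pos: [0.5177, 0.0204, 0.1697]
ee_rot: [-0.231, 3.133, 0.0]
force: [0.5, -0.4, -1.5]
opening: 0.397
grip_force: 30.0
```

```bash
python3 - <<'E'
from h import *
go(tr(34,0,.26),98.6)
E
```

```text
t 11.52 grasp [0.5177 0.0204 0.0227] yaw 98.44 F [ 0.54 -0.37 -1.46] open 0.397
shift cm [  4.33 -33.92 -23.73] ('turn rad', np.float64(-0.003))
```

>>> {"name": "send_rows", "arguments": {"plan": [[0,0,0,-2,0],[0,0,0,-4,0],[0,0,0,-4,0],[0,0,0,-4,0],[0,0,0,-4,0],[0,0,0,-2,0],[0,0.48,-3.77,-0.35,0],[0,0.48,-3.77,-0.35,0],[0,0.48,-3.77,-0.35,0],[0,0.48,-3.77,-0.35,0],[0,0.48,-3.77,-0.35,0],[0,0.48,-3.77,-0.35,0]]}}

```text
time_s: 12.52
eef_pos: [0.522, -0.2092, 0.3909]
ee_rot: [-0.231, 3.133, 0.0]
force: [1.0, 0.3, -1.0]
opening: 0.394
grip_force: 30.0
```

>>> {"name": "send_rows", "arguments": {"plan": [[0,0.48,-3.77,-0.35,0],[0,0.48,-3.77,-0.35,0],[0,0.48,-3.77,-0.35,0],[0,0,0,0,0],[0,0,0,2,0],[0,0,0,0,0]]}}

```text
time_s: 13.02
eef_pos: [0.5237, -0.3215, 0.3777]
ee_rot: [0.228, -3.13, -0.006]
force: [-0.1, 1.0, -2.5]
opening: 0.396
grip_force: 30.0
```

```bash
python3 - <<'E'
from h import *
go(tr(34,0,.1655),98.6)
E
```

```text
t 13.02 grasp [ 0.5231 -0.3209  0.2307] yaw 98.35 F [-0.09  0.98 -2.48] open 0.396
shift cm [-0.16 -0.1   6.52] ('turn rad', np.float64(-0.004))
```

>>> {"name": "send_rows", "arguments": {"plan": [[0,0,0,3,0],[0,0,0,2,0],[0,0,0,1.4,0],[0,0,0,0,0],[42,0,0,0,0],[46,0,0,0,0],[50,0,0,0,0],[50,0,0,0,0],[50,0,0,-3,0],[50,0,0,-4,0],[65,0,0,-4,0],[65,0,0,0,0]]}}

```text
time_s: 14.02
eef_pos: [0.5261, -0.3226, 0.4381]
ee_rot: [-0.231, 3.122, -0.018]
force: [0.6, -0.9, 0.4]
opening: 0.628
grip_force: 0.0
```

```bash
cat >> h.py <<'E'
def pointer(si):
    """pointer angle deg from top, clockwise, and pan mm"""
    g=cv2.GaussianBlur(cv2.cvtColor(dial(si),cv2.COLOR_BGR2GRAY),(5,5),0).astype(float)
    cx,cy=CEN; a=np.radians(np.arange(-180,180,.5)); r=np.arange(45,120,3)
    X=cx+np.outer(np.sin(a),r); Y=cy-np.outer(np.cos(a),r)
    v=cv2.remap(g.astype(np.float32),X.astype(np.float32),Y.astype(np.float32),1).mean(1)
    v=np.convolve(np.r_[v[-4:],v,v[:4]],np.ones(9)/9,'valid')
    i=v.argmin(); d=np.degrees(a[i]); return d,(d+150)/7.5
CEN=(222,270)
E
python3 - <<'E'
from h import *
si=grab("side"); im=grab("top"); cv2.imwrite("pics/s4.png",si); cv2.imwrite("pics/t4.png",im)
for f in("side0","s2","s4"): print(f,pointer(cv2.imread(f"pics/{f}.png")))
for d in alldiscs(im): print(d)
go([.6121,-.0264,.0225],98.4)
E
```

```text
side0 (np.float64(-148.5), np.float64(0.2))
s2 (np.float64(-64.0), np.float64(11.466666666666667))
s4 (np.float64(-33.0), np.float64(15.6))
(array([305. , 183.6]), np.int32(153), array([0.6936, 0.0376]))
(array([330. , 215.5]), np.int32(155), array([ 0.6121, -0.0264]))
(array([365.5, 214.7]), np.int32(156), array([ 0.6155, -0.1163]))
(array([271.9, 247.5]), np.int32(156), array([0.529 , 0.1186]))
t 14.12 grasp [ 0.5259 -0.3225  0.2839] yaw 98.44 F [-1.27  0.8   0.27] open 0.65
shift cm [-12.76  28.16  26.05] ('turn rad', np.float64(0.001))
```

>>> {"name": "send_rows", "arguments": {"plan": [[65,-1.6,3.52,0,0],[65,-1.6,3.52,0,0],[65,-1.6,3.52,0,0],[65,-1.6,3.52,1.4,0],[65,-1.6,3.52,1.4,0],[65,-1.6,3.52,1.4,0],[65,-1.6,3.52,1.4,0],[65,-1.6,3.52,1.4,0],[65,0,0,4,0],[65,0,0,4,0],[65,0,0,4,0],[65,0,0,2,0]]}}

```text
time_s: 15.12
eef_pos: [0.6071, -0.023, 0.2107]
ee_rot: [0.232, -3.124, -0.004]
force: [-0.7, -0.8, 1.1]
opening: 0.647
grip_force: 0.0
```

>>> {"name": "send_rows", "arguments": {"plan": [[65,0,0,0,0],[65,0,0,0,0]]}}

```text
time_s: 15.28
eef_pos: [0.609, -0.024, 0.2153]
ee_rot: [0.231, -3.129, -0.002]
force: [0.3, 0.5, 1.4]
opening: 0.649
grip_force: 0.0
```

```bash
python3 - <<'E'
from h import *
go([.6121,-.0264,.0225],98.4)
E
```

```text
t 15.28 grasp [ 0.6084 -0.0238  0.0683] yaw 98.43 F [0.32 0.47 1.39] open 0.649
shift cm [-0.35 -0.32  4.58] ('turn rad', np.float64(0.001))
```

>>> {"name": "send_rows", "arguments": {"plan": [[65,-0.1,-0.2,2.5,0],[65,0,0,2,0],[65,0,0,0,0],[65,0,0,0,0],[65,0,0,0,0]]}}

```text
time_s: 15.7
eef_pos: [0.6124, -0.0263, 0.1746]
ee_rot: [-0.231, 3.13, -0.002]
force: [0.5, -0.4, 0.4]
opening: 0.649
grip_force: 0.0
```

```bash
python3 - <<'E'
from h import *
go([.6121,-.0264,.0225],98.4)
E
```

```text
t 15.7 grasp [ 0.6128 -0.0264  0.0276] yaw 98.43 F [ 0.52 -0.36  0.42] open 0.649
shift cm [0.07 0.01 0.51] ('turn rad', np.float64(0.001))
```

>>> {"name": "send_rows", "arguments": {"plan": [[65,0,0,0.5,0],[65,0,0,0,0],[40,0,0,0,0],[0,0,0,0,0],[0,0,0,0,0],[0,0,0,0,0],[0,0,0,-2,0],[0,0,0,-4,0],[0,0,0,-4,0],[0,0,0,-4,0],[0,0,0,-4,0],[0,0,0,-3,0]]}}

```text
time_s: 16.7
eef_pos: [0.6115, -0.026, 0.381]
ee_rot: [-0.231, 3.13, -0.002]
force: [1.0, -1.0, -0.7]
opening: 0.403
grip_force: 30.0
```

>>> {"name": "send_rows", "arguments": {"plan": [[0,1.98,-3.24,0,0],[0,1.98,-3.24,0,0],[0,1.98,-3.24,0,0],[0,1.98,-3.24,0,0],[0,1.98,-3.24,0,0],[0,1.98,-3.24,0,0],[0,1.98,-3.24,0,0],[0,1.98,-3.24,0,0],[0,1.98,-3.24,0,0],[0,1.98,-3.24,0,0],[0,0,0,0,0],[0,0,0,0,0]]}}

```text
time_s: 17.7
eef_pos: [0.4618, -0.3773, 0.3768]
ee_rot: [0.225, -3.133, -0.001]
force: [0.6, 0.5, -1.2]
opening: 0.4
grip_force: 30.0
```

```bash
python3 - <<'E'
from h import *
go(tr(-34,-45,.162),98.6)
E
```

```text
t 17.7 grasp [ 0.4618 -0.3772  0.2298] yaw 98.21 F [ 0.56  0.49 -1.18] open 0.4
shift cm [-0.25  0.07  6.78] ('turn rad', np.float64(-0.007))
```

>>> {"name": "send_rows", "arguments": {"plan": [[0,-0.2,0,3,0],[0,0,0,2,0],[0,0,0,1.6,0],[0,0,0,0,0],[42,0,0,0,0],[46,0,0,0,0],[50,0,0,0,0],[50,0,0,0,0],[50,0,0,-3,0],[50,0,0,-4,0],[65,0,0,-4,0],[65,0,0,0,0]]}}

```text
time_s: 18.7
eef_pos: [0.4663, -0.3766, 0.4319]
ee_rot: [-0.231, 3.124, -0.021]
force: [0.3, -0.7, 1.1]
opening: 0.625
grip_force: 0.0
```

>>> {"name": "send_rows", "arguments": {"plan": [[65,0,0,0,0],[65,0,0,0,0]]}}

```text
time_s: 18.87
eef_pos: [0.4649, -0.3752, 0.4218]
ee_rot: [-0.231, 3.132, -0.002]
force: [0.3, 0.5, -0.7]
opening: 0.649
grip_force: 0.0
```

```bash
python3 - <<'E'
from h import *
si=grab("side"); im=grab("top"); cv2.imwrite("pics/s5.png",si); cv2.imwrite("pics/t5.png",im)
print(pointer(si),pointer(cv2.imread("pics/s4.png")))
for d in alldiscs(im): print(d)
go([.6155,-.1165,.0225],98.4)
E
```

```text
(np.float64(3.5), np.float64(20.466666666666665)) (np.float64(-33.0), np.float64(15.6))
(array([304.9, 183.5]), np.int32(147), array([0.6939, 0.038 ]))
(array([365.6, 214.7]), np.int32(157), array([ 0.6154, -0.1166]))
(array([271.8, 247.6]), np.int32(156), array([0.5289, 0.1188]))
t 18.97 grasp [ 0.4645 -0.3747  0.2728] yaw 98.43 F [-0.44  0.44 -0.09] open 0.647
shift cm [-18.76  23.27  25.06] ('turn rad', np.float64(0.001))
```

>>> {"name": "send_rows", "arguments": {"plan": [[65,-2.35,2.91,0,0],[65,-2.35,2.91,0,0],[65,-2.35,2.91,0,0],[65,-2.35,2.91,0,0],[65,-2.35,2.91,1.6,0],[65,-2.35,2.91,1.6,0],[65,-2.35,2.91,1.6,0],[65,-2.35,2.91,1.6,0],[65,0,0,4,0],[65,0,0,4,0],[65,0,0,4,0],[65,0,0,3.5,0]]}}

```text
time_s: 19.97
eef_pos: [0.6154, -0.1163, 0.198]
ee_rot: [0.232, -3.129, -0.003]
force: [-0.4, 0.0, -0.6]
opening: 0.647
grip_force: 0.0
```

>>> {"name": "send_rows", "arguments": {"plan": [[65,0,0,2,0],[65,0,0,0,0],[65,0,0,0,0],[65,0,0,0,0],[65,0,0,0,0]]}}

```text
time_s: 20.38
eef_pos: [0.6178, -0.1178, 0.1843]
ee_rot: [-0.231, 3.13, -0.002]
force: [0.3, 0.3, -0.0]
opening: 0.649
grip_force: 0.0
```

```bash
python3 - <<'E'
from h import *
go([.6154,-.1166,.0225],98.4)
E
```

```text
t 20.38 grasp [ 0.6183 -0.118   0.0373] yaw 98.43 F [ 0.31  0.27 -0.02] open 0.649
shift cm [0.27 0.19 1.48] ('turn rad', np.float64(0.001))
```

>>> {"name": "send_rows", "arguments": {"plan": [[65,0.25,0.15,1.45,0],[65,0,0,0,0],[40,0,0,0,0],[0,0,0,0,0],[0,0,0,0,0],[0,0,0,0,0],[0,0,0,-2,0],[0,0,0,-4,0],[0,0,0,-4,0],[0,0,0,-4,0],[0,0,0,-4,0],[0,0,0,-3,0]]}}

```text
time_s: 21.38
eef_pos: [0.6143, -0.1163, 0.382]
ee_rot: [-0.231, 3.13, -0.003]
force: [0.6, 0.1, -0.4]
opening: 0.407
grip_force: 30.0
```

>>> {"name": "send_rows", "arguments": {"plan": [[0,2.68,-2.47,0,0],[0,2.68,-2.47,0,0],[0,2.68,-2.47,0,0],[0,2.68,-2.47,0,0],[0,2.68,-2.47,0,0],[0,2.68,-2.47,0,0],[0,2.68,-2.47,0,0],[0,0,0,0,0],[0,0,0,0,0],[0,0,0,0,0]]}}

```text
time_s: 22.22
eef_pos: [0.4539, -0.3148, 0.3778]
ee_rot: [-0.23, 3.133, 0.001]
force: [0.7, 0.7, -0.7]
opening: 0.395
grip_force: 30.0
```

```bash
python3 - <<'E'
from h import *
go(tr(-34,17,.158),98.6)
E
```

```text
t 22.22 grasp [ 0.4539 -0.3147  0.2308] yaw 98.38 F [ 0.66  0.71 -0.72] open 0.395
shift cm [-0.09 -0.02  7.28] ('turn rad', np.float64(-0.004))
```

>>> {"name": "send_rows", "arguments": {"plan": [[0,-0.1,0,3,0],[0,0,0,2.5,0],[0,0,0,1.6,0],[0,0,0,0,0],[42,0,0,0,0],[46,0,0,0,0],[50,0,0,0,0],[50,0,0,0,0],[50,0,0,-3,0],[50,0,0,-4,0],[65,0,0,-4,0],[65,0,0,-1,0]]}}

```text
time_s: 23.22
eef_pos: [0.4559, -0.3156, 0.4351]
ee_rot: [-0.231, 3.125, -0.015]
force: [0.1, -0.7, 1.3]
opening: 0.627
grip_force: 0.0
```

>>> {"name": "send_rows", "arguments": {"plan": [[65,0,0,0,0],[65,0,0,0,0],[65,0,0,0,0],[65,0,0,0,0],[65,0,0,0,0],[65,0,0,0,0]]}}

```text
time_s: 23.72
eef_pos: [0.4547, -0.3146, 0.4252]
ee_rot: [0.231, -3.131, -0.003]
force: [0.2, -0.3, -0.3]
opening: 0.65
grip_force: 0.0
```

```bash
python3 - <<'E'
from h import *
si=grab("side"); im=grab("top"); cv2.imwrite("pics/s6.png",si); cv2.imwrite("pics/t6.png",im)
print(pointer(si))
go(tr(0,0,.2),8.6)
cv2.imwrite("pics/c6.png",np.hstack([cv2.resize(dial(si),(400,400)),cv2.resize(si[280:480,340:540],(400,400),interpolation=2)]))
E
```

```text
(np.float64(39.5), np.float64(25.266666666666666))
t 23.82 grasp [ 0.4547 -0.3145  0.2789] yaw 98.43 F [0.6  0.41 0.1 ] open 0.649
shift cm [-3.42 -1.73  7.88] ('turn rad', np.float64(1.568))
```

View pics/c6.png

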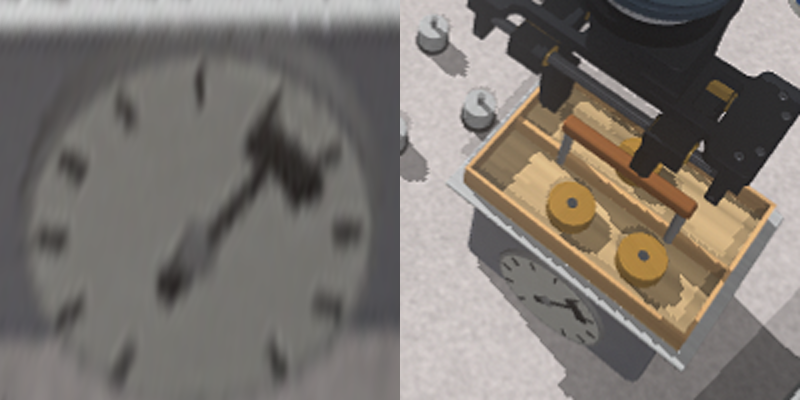

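The pointer is inside the sector at about 40°, or 25.3 mm. The discs lie flat in the tray, at (572,205) and (640,258) with the third beyond the bar at (630,150). Next I'll take the tray by its bar.

>>> {"name": "send_rows", "arguments": {"plan": [[60,0,0,0,0.12],[60,0,0,0,0.12],[60,0,0,0,0.12],[60,0,0,0,0.12],[60,0,0,0,0.12],[60,0,0,0,0.12],[60,0,0,0,0.12],[60,0,0,0,0.12],[60,0,0,0,0.12],[60,0,0,0,0.12],[60,0,0,0,0.12],[60,0,0,0,0.12]]}}

```text
time_s: 24.82
eef_pos: [0.4549, -0.3147, 0.4264]
ee_rot: [-1.899, -2.502, -0.0]
force: [0.4, 0.4, 0.2]
opening: 0.597
grip_force: 0.0
```

>>> {"name": "send_rows", "arguments": {"plan": [[60,0,0,0,0.12],[60,-1.7,3.4,0,0.008],[60,0,0,2,0],[60,0,0,0,0],[60,0,0,0,0],[60,0,0,0,0]]}}

```text
time_s: 25.32
eef_pos: [0.4908, -0.326, 0.4069]
ee_rot: [-2.048, -2.381, 0.0]
force: [0.7, -0.4, 0.6]
opening: 0.596
grip_force: 0.0
```

```bash
python3 - <<'E'
from h import *
go(tr(0,0,.1845),8.6)
E
```

```text
t 25.32 grasp [ 0.4907 -0.3259  0.2599] yaw 8.6 F [ 0.73 -0.36  0.63] open 0.596
shift cm [-0.07  0.02  7.54] ('turn rad', np.float64(0.0))
```

>>> {"name": "send_rows", "arguments": {"plan": [[60,0,0,3.5,0],[60,0,0,3,0],[60,0,0,1,0],[60,0,0,0,0],[30,0,0,0,0],[0,0,0,0,0],[0,0,0,0,0],[0,0,0,0,0],[0,0,0,0,0],[0,0,0,0,0],[0,0,0,0,0]]}}

```text
time_s: 26.23
eef_pos: [0.4912, -0.3262, 0.3321]
ee_rot: [2.048, 2.381, -0.0]
force: [0.7, -0.4, -0.3]
opening: 0.129
grip_force: 30.0
```

>>> {"name": "send_rows", "arguments": {"plan": [[0,0,0,-0.8,0],[0,0,0,-1.2,0],[0,0,0,-1.5,0],[0,0,0,-1.5,0],[0,0,0,-1.5,0],[0,0,0,-1,0],[0,0,0,0,0],[0,0,0,0,0]]}}

```text
time_s: 26.9
eef_pos: [0.4911, -0.3261, 0.407]
ee_rot: [2.048, 2.381, 0.0]
force: [0.5, 0.3, -6.0]
opening: 0.13
grip_force: 30.0
```

```bash
python3 - <<'E'
from h import *
go([.5034,.339,.25],9.5)
print(status.get_obs()['grip_force'],status.get_obs()['torque'])
si=grab("side"); cv2.imwrite("pics/s7.png",si); cv2.imwrite("pics/c7.png",cv2.resize(si[240:480,300:620],(640,480)))
E
```

```text
t 26.9 grasp [ 0.4911 -0.3261  0.26  ] yaw 8.6 F [ 0.5   0.27 -5.97] open 0.13
shift cm [65.58 11.15  0.98] ('turn rad', np.float64(-0.016))
30.007027499377728 [-0.0348176  -0.00134933  0.03585093]
```

View pics/c7.png

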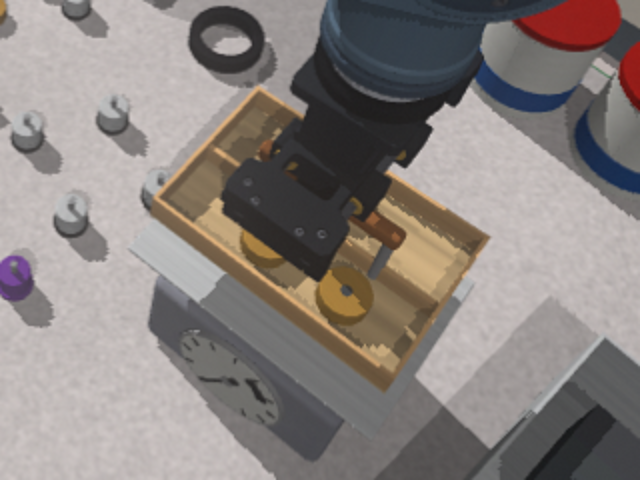

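The tray hangs level with its discs flat, clear of the platter, and the pointer is back near zero. I'll carry it to the mat with gentle ramps.

>>> {"name": "send_rows", "arguments": {"plan": [[0,0.5,0.085,0,0],[0,1.2,0.204,0,0],[0,2,0.34,0,0],[0,2.8,0.476,0,0],[0,3.4,0.578,0,0],[0,3.815,0.649,0,0],[0,3.815,0.649,0,0],[0,3.815,0.649,0,0],[0,3.815,0.649,0,0],[0,3.815,0.649,0,0],[0,3.815,0.649,0,0],[0,3.815,0.649,0,0]]}}

```text
time_s: 27.95
eef_pos: [0.4968, 0.0478, 0.4061]
ee_rot: [-2.048, -2.381, 0.0]
force: [1.2, -0.3, -5.8]
opening: 0.136
grip_force: 30.0
```

>>> {"name": "send_rows", "arguments": {"plan": [[0,3.815,0.649,0,0],[0,3.815,0.649,0,0],[0,3.815,0.649,0,0],[0,3.815,0.649,0,0],[0,3.815,0.649,0,0],[0,3.4,0.578,0,0],[0,2.8,0.476,0,0],[0,2,0.34,0,0],[0,1.2,0.204,0,0],[0,0.5,0.085,0,0],[0,0,0,0,-0.016],[0,0,0,0,0]]}}

```text
time_s: 28.95
eef_pos: [0.5033, 0.3383, 0.4063]
ee_rot: [2.028, 2.399, -0.002]
force: [0.1, 0.1, -6.7]
opening: 0.127
grip_force: 30.0
```

>>> {"name": "send_rows", "arguments": {"plan": [[0,0,0,3,0],[0,0,0,3,0],[0,0,0,3,0],[0,0,0,3,0],[0,0,0,3,0],[0,0,0,2,0],[0,0,0,0,0],[0,0,0,0,0],[0,0,0,0,0]]}}

```text
time_s: 29.7
eef_pos: [0.5045, 0.3385, 0.2385]
ee_rot: [2.03, 2.396, 0.003]
force: [0.0, 0.7, -4.9]
opening: 0.133
grip_force: 30.0
```

```bash
python3 - <<'E'
from h import *
go([.5034,.339,.063],9.5)
E
```

```text
t 29.7 grasp [0.5049 0.3386 0.0915] yaw 9.45 F [ 0.    0.75 -4.95] open 0.133
shift cm [ 0.06 -0.15  2.85] ('turn rad', np.float64(-0.001))
```

>>> {"name": "send_rows", "arguments": {"plan": [[0,0.1,-0.1,1.2,0],[0,0,0,0.9,0],[0,0,0,0.5,0],[0,0,0,0.2,0],[0,0,0,0,0],[0,0,0,0,0],[0,0,0,0,0]]}}

```text
time_s: 30.28
eef_pos: [0.5022, 0.3399, 0.2104]
ee_rot: [2.029, 2.399, -0.001]
force: [-6.5, -3.6, 9.2]
opening: 0.132
grip_force: 30.0
```

```bash
python3 - <<'E'
from h import *
go([.5034,.339,.063],9.5)
E
```

```text
t 30.28 grasp [0.5021 0.3398 0.0634] yaw 9.55 F [-6.49 -3.62  9.23] open 0.132
shift cm [-0.1   0.11  0.04] ('turn rad', np.float64(0.001))
```

>>> {"name": "send_rows", "arguments": {"plan": [[15,0,0,0,0],[20,0,0,0,0],[40,0,0,0,0],[60,0,0,0,0],[60,0,0,0,0],[60,0,0,-2,0],[60,0,0,-3.5,0],[60,0,0,-3.5,0],[60,0,0,-3,0],[60,0,0,0,-0.12],[60,0,0,0,-0.12],[60,0,0,0,-0.12]]}}

```text
time_s: 31.28
eef_pos: [0.5025, 0.3399, 0.3298]
ee_rot: [1.559, 2.726, 0.003]
force: [0.4, 0.2, -1.1]
opening: 0.599
grip_force: 0.0
```

>>> {"name": "send_rows", "arguments": {"plan": [[60,0,0,0,-0.12],[60,0,0,0,-0.12],[60,0,0,0,-0.12],[60,0,0,0,-0.12],[60,0,0,0,-0.12],[60,0,0,0,-0.12],[60,0,0,0,-0.12],[60,0,0,0,-0.12],[60,0,0,0,-0.12],[60,0,0,0,-0.12],[60,0,0,0,0]]}}

```text
time_s: 32.2
eef_pos: [0.5023, 0.3398, 0.3286]
ee_rot: [-0.25, 3.132, -0.0]
force: [0.2, -0.3, 0.4]
opening: 0.599
grip_force: 0.0
```

```bash
python3 - <<'E'
from h import *
go([.4579,-.0314,.15],99.5)
im=grab("top"); cv2.imwrite("pics/t8.png",im); cv2.imwrite("pics/c8.png",cv2.resize(im[150:330,130:400],None,fx=2.9,fy=2.9,interpolation=2))
E
```

```text
t 32.2 grasp [0.5024 0.3398 0.1816] yaw 99.14 F [ 0.22 -0.31  0.39] open 0.599
shift cm [ 10.28 -35.94   3.16] ('turn rad', np.float64(-0.006))
```

View pics/c8.png

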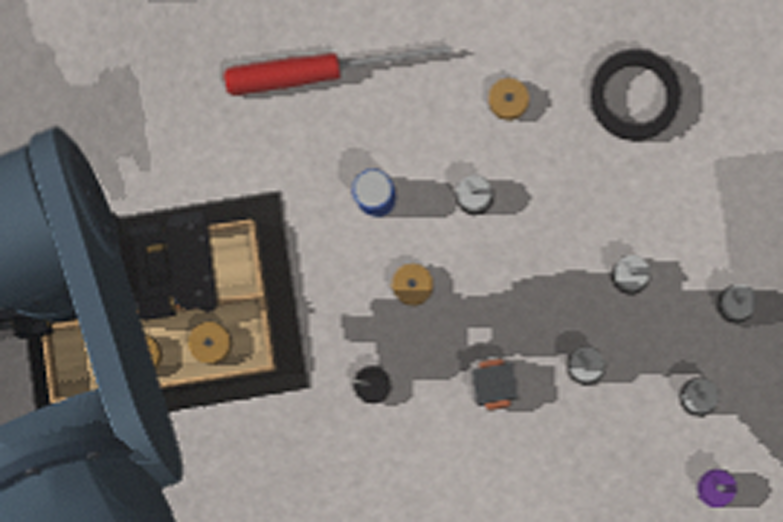

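The tray is on the mat with its discs flat, and none of the other parts have moved. Feet are at crop (473,195), (631,275), (738,304), (585,366) and (700,397). I'll take the one at (585,366) first.

>>> {"name": "send_rows", "arguments": {"plan": [[55,1.03,-3.59,0,0],[55,1.03,-3.59,0,0],[55,1.03,-3.59,0,0],[55,1.03,-3.59,0,0],[55,1.03,-3.59,0,0],[55,1.03,-3.59,1.4,0],[55,1.03,-3.59,1.4,0],[55,1.03,-3.59,1.4,0],[55,1.03,-3.59,1.4,0],[55,1.03,-3.59,1.4,0],[55,0,0,0,0],[55,0,0,0,0]]}}

```text
time_s: 33.25
eef_pos: [0.4556, -0.0325, 0.2582]
ee_rot: [0.231, -3.132, -0.001]
force: [-0.3, -0.0, -0.6]
opening: 0.549
grip_force: 0.0
```

>>> {"name": "send_rows", "arguments": {"plan": [[55,0,0,2,0],[55,0,0,0,0],[55,0,0,0,0]]}}

```text
time_s: 33.5
eef_pos: [0.4558, -0.0296, 0.2386]
ee_rot: [0.244, -3.131, -0.001]
force: [0.6, 0.9, 0.3]
opening: 0.552
grip_force: 0.0
```

```bash
python3 - <<'E'
from h import *
go([.4579,-.0314,.037],99.5)
# tray quad, mat quad now visible
im=grab("top"); cv2.imwrite("pics/t9.png",im); cv2.imwrite("pics/c9.png",np.hstack([cv2.resize(im[205:310,125:245],(600,525),interpolation=2)]))
E
```

```text
t 33.5 grasp [ 0.4556 -0.0295  0.0916] yaw 98.9 F [0.56 0.93 0.25] open 0.552
shift cm [-0.21 -0.23  5.46] ('turn rad', np.float64(-0.01))
```

View pics/c9.png

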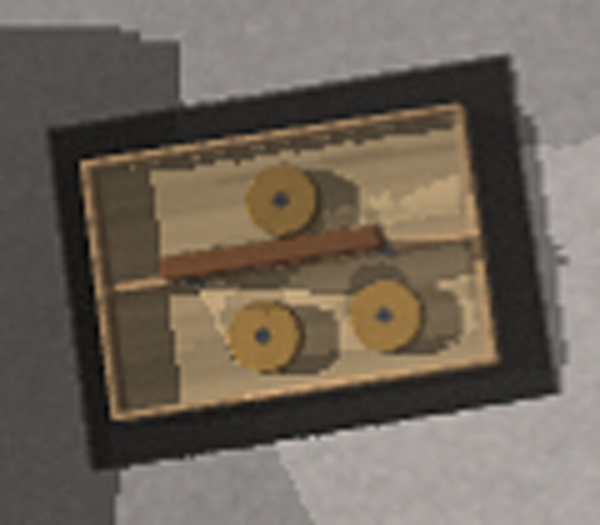

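Crop c9 shows the tray corners at (80,162), (463,103), (499,360) and (115,420), and the mat corners at (48,130), (510,55), (560,392) and (93,468). All three discs are flat.

>>> {"name": "send_rows", "arguments": {"plan": [[55,-0.2,-0.1,3,0],[55,0,0,2.3,0],[55,0,0,0,0],[55,0,0,0,0],[55,0,0,0,0]]}}

```text
time_s: 33.97
eef_pos: [0.4589, -0.0312, 0.1871]
ee_rot: [-0.244, 3.131, -0.001]
force: [0.4, -0.5, 0.7]
opening: 0.553
grip_force: 0.0
```

```bash
python3 - <<'E'
from h import *
f=lambda p:(p[0]/5+125,p[1]/5+205)
def quad(L,z):
    P=np.array([w("top",f(p),z)[:2] for p in L]); print("c",P.mean(0).round(4))
    for a,b in((0,1),(3,2),(1,2),(0,3)): d=P[b]-P[a]; print(np.hypot(*d).round(4),np.degrees(np.arctan2(d[1],d[0])).round(1),end=' | ')
    print(); return P.mean(0)
quad([(48,130),(510,55),(560,392),(93,468)],.003)
t=quad([(80,162),(463,103),(499,360),(115,420)],.028)
y=np.radians(9.2); M=np.array([[np.cos(y),np.sin(y)],[-np.sin(y),np.cos(y)]])
for p in((280,200),(263,335),(384,315)): print("disc in tray mm",(M@(w("top",f(p),.022)[:2]-t)*1e3).round(1))
go([.4579,-.0314,.037],99.5)
E
```

```text
c [0.504  0.3361]
0.2363 -79.9 | 0.2356 -80.1 | 0.1734 -170.1 | 0.1729 -169.8 | 
c [0.5012 0.3376]
0.1921 -80.4 | 0.1906 -80.4 | 0.1298 -170.4 | 0.1298 -169.8 | 
disc in tray mm [31.6  2. ]
disc in tray mm [-34.1  18.6]
disc in tray mm [-33.1 -41.9]
t 33.97 grasp [ 0.4591 -0.0313  0.0401] yaw 98.93 F [ 0.36 -0.47  0.68] open 0.553
shift cm [0.12 0.01 0.31] ('turn rad', np.float64(-0.01))
```

>>> {"name": "send_rows", "arguments": {"plan": [[55,0.1,0,0.3,0],[55,0,0,0,0],[40,0,0,0,0],[0,0,0,0,0],[0,0,0,0,0],[0,0,0,0,0],[0,0,0,0,0],[0,0,0,-2,0],[0,0,0,-4,0],[0,0,0,-4,0]]}}

```text
time_s: 34.8
eef_pos: [0.456, -0.0314, 0.2823]
ee_rot: [0.243, -3.128, -0.003]
force: [0.1, -0.5, -0.4]
opening: 0.327
grip_force: 30.0
```

>>> {"name": "send_rows", "arguments": {"plan": [[0,-1.47,3.39,0,0],[0,-1.47,3.39,0,0],[0,-1.47,3.39,0,0],[0,-1.47,3.39,0,0],[0,-1.47,3.39,0,0],[0,-1.47,3.39,0,0],[0,-1.47,3.39,0,0],[0,-1.47,3.39,0,0],[0,-1.47,3.39,0,0],[0,0,0,0,-0.013],[0,0,0,0,0],[0,0,0,0,0]]}}

```text
time_s: 35.8
eef_pos: [0.5402, 0.2901, 0.2819]
ee_rot: [0.265, -3.129, 0.001]
force: [-0.0, 0.8, -0.6]
opening: 0.332
grip_force: 30.0
```

```bash
cat >> h.py <<'E'
T2=np.array([.5012,.3376]); Y2=np.radians(9.7)
def t2(x,y,z): return tr(x,y,z,T2,Y2)
E
python3 - <<'E'
from h import *
go(t2(32,-53,.0445),99.7)
im=grab("top"); cv2.imwrite("pics/t10.png",im); si=grab("side");cv2.imwrite("pics/s10.png",si); cv2.imwrite("pics/c10.png",cv2.resize(si[140:380,150:470],(640,480)))
E
```

```text
t 35.8 grasp [0.54   0.29   0.1349] yaw 99.67 F [-0.03  0.83 -0.56] open 0.332
shift cm [-0.19  0.05  9.04] ('turn rad', np.float64(-0.001))
```

View pics/c10.png

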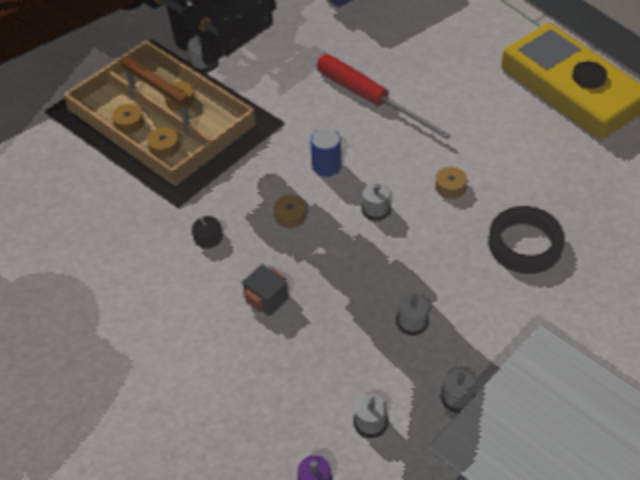

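The foot is in the fingers, at (200,50) in the crop, next to the tray. The other four feet stand where they were.

>>> {"name": "send_rows", "arguments": {"plan": [[0,-0.15,0,3,0],[0,0,0,3,0],[0,0,0,2,0],[0,0,0,1,0],[0,0,0,0,0],[36,0,0,0,0],[42,0,0,0,0],[44,0,0,0,0],[44,0,0,0,0],[44,0,0,-3,0],[50,0,0,-4,0],[55,0,0,-4,0]]}}

```text
time_s: 36.9
eef_pos: [0.5416, 0.2903, 0.3035]
ee_rot: [0.264, -3.128, 0.001]
force: [0.4, 0.3, 0.2]
opening: 0.542
grip_force: 0.0
```

```bash
python3 - <<'E'
from h import *
go([.6046,.0663,.037],98.5)
E
```

```text
t 36.9 grasp [0.5413 0.2902 0.1565] yaw 99.64 F [0.41 0.28 0.21] open 0.542
shift cm [ -2.52 -23.13  11.95] ('turn rad', np.float64(0.02))
```

>>> {"name": "send_rows", "arguments": {"plan": [[55,-0.42,-3.86,0,0],[55,-0.42,-3.86,0,0],[55,-0.42,-3.86,0,0],[55,-0.42,-3.86,0,0],[55,-0.42,-3.86,0,0],[55,-0.42,-3.86,0,0],[55,0,0,3,0],[55,0,0,4,0],[55,0,0,1.5,0],[55,0,0,0,0],[55,0,0,0,0],[55,0,0,0,0]]}}

```text
time_s: 37.9
eef_pos: [0.6067, 0.0665, 0.2197]
ee_rot: [-0.264, 3.127, -0.001]
force: [0.3, -0.0, 1.7]
opening: 0.552
grip_force: 0.0
```

```bash
python3 - <<'E'
from h import *
go([.6046,.0663,.037],98.5)
E
```

```text
t 37.9 grasp [0.6072 0.0665 0.0727] yaw 99.66 F [ 0.33 -0.03  1.66] open 0.552
shift cm [0.27 0.03 3.57] ('turn rad', np.float64(0.02))
```

>>> {"name": "send_rows", "arguments": {"plan": [[55,0.2,0,2,0],[55,0,0,1.5,0],[55,0,0,0,0],[55,0,0,0,0],[40,0,0,0,0],[0,0,0,0,0],[0,0,0,0,0],[0,0,0,0,0],[0,0,0,0,0],[0,0,0,-2,0],[0,0,0,-4,0],[0,0,0,-4,0]]}}

```text
time_s: 38.9
eef_pos: [0.6027, 0.066, 0.282]
ee_rot: [0.263, -3.126, -0.001]
force: [1.7, 0.1, 0.2]
opening: 0.328
grip_force: 30.0
```

>>> {"name": "send_rows", "arguments": {"plan": [[0,0.27,3.75,0,0],[0,0.27,3.75,0,0],[0,0.27,3.75,0,0],[0,0.27,3.75,0,0],[0,0.27,3.75,0,0],[0,0.27,3.75,0,0],[0,0.27,3.75,0,0],[0,0.27,3.75,0,0],[0,0.27,3.75,0,0],[0,0,0,0,0],[0,0,0,0,0],[0,0,0,0,0]]}}

```text
time_s: 39.9
eef_pos: [0.5232, 0.3945, 0.2824]
ee_rot: [0.265, -3.13, 0.001]
force: [0.0, -0.3, 0.3]
opening: 0.324
grip_force: 30.0
```

```bash
python3 - <<'E'
from h import *
go(t2(32,53,.0445),99.7); print(status.get_obs()["grip_force"])
E
```

```text
t 39.9 grasp [0.5231 0.3943 0.1354] yaw 99.68 F [ 0.05 -0.34  0.32] open 0.324
shift cm [-0.09  0.08  9.09] ('turn rad', np.float64(-0.0))
29.999782741069794
```

>>> {"name": "send_rows", "arguments": {"plan": [[0,0,0.05,3,0],[0,0,0,3,0],[0,0,0,2,0],[0,0,0,1,0],[0,0,0,0,0],[36,0,0,0,0],[42,0,0,0,0],[44,0,0,0,0],[44,0,0,0,0],[44,0,0,-3,0],[50,0,0,-4,0],[55,0,0,-4,0]]}}

```text
time_s: 40.9
eef_pos: [0.5227, 0.3949, 0.303]
ee_rot: [0.264, -3.128, 0.002]
force: [0.8, 0.8, 0.4]
opening: 0.54
grip_force: 0.0
```

```bash
python3 - <<'E'
from h import *
go([.5366,-.0705,.039],99.7)
im=grab("top"); a=cv2.imread("pics/t8.png")
d=cv2.absdiff(im[225:300,320:400],a[225:300,320:400]); print(d.mean())
cv2.imwrite("pics/t11.png",im)
E
```

```text
t 40.9 grasp [0.5224 0.3947 0.156 ] yaw 99.64 F [0.84 0.82 0.36] open 0.54
shift cm [  6.36 -46.09  11.76] ('turn rad', np.float64(-0.001))
14.253666666666666
```

```bash
python3 - <<'E'
from h import *
for n,u,ref,cur in(("top",(348,245),"t8","t11"),("top",(384,255),"t8","t11")):
    a=cv2.imread(f"pics/{ref}.png",0);b=cv2.imread(f"pics/{cur}.png",0);x,y=u
    r=cv2.matchTemplate(b[y-35:y+36,x-35:x+36],a[y-9:y+10,x-9:x+10],cv2.TM_CCOEFF_NORMED)
    _,v,_,l=cv2.minMaxLoc(r); print(u,v,(l[0]-26,l[1]-26))
E
```

```text
(348, 245) 0.6978718042373657 (0, 0)
(384, 255) 0.7673120498657227 (5, -18)
```

>>> {"name": "send_rows", "arguments": {"plan": [[55,0.53,-3.84,0,0],[55,0.53,-3.84,0,0],[55,0.53,-3.84,0,0],[55,0.53,-3.84,0,0],[55,0.53,-3.84,0,0],[55,0.53,-3.84,0,0],[55,0.53,-3.84,0,0],[55,0.53,-3.84,0,0],[55,0.53,-3.84,0,0],[55,0.53,-3.84,0,0],[55,0.53,-3.84,0,0],[55,0.53,-3.84,0,0]]}}

```text
time_s: 41.95
eef_pos: [0.5375, -0.0716, 0.3034]
ee_rot: [-0.264, 3.129, -0.001]
force: [1.5, 0.2, 0.4]
opening: 0.55
grip_force: 0.0
```

>>> {"name": "send_rows", "arguments": {"plan": [[55,0,0,3,0],[55,0,0,3,0],[55,0,0,0,0],[55,0,0,0,0],[55,0,0,0,0]]}}

```text
time_s: 42.37
eef_pos: [0.5383, -0.0695, 0.244]
ee_rot: [-0.265, 3.129, -0.001]
force: [0.2, -0.0, 0.6]
opening: 0.547
grip_force: 0.0
```

```bash
python3 - <<'E'
from h import *
go([.5366,-.0705,.039],99.7)
E
```

```text
t 42.37 grasp [ 0.5385 -0.0696  0.097 ] yaw 99.68 F [ 0.25 -0.02  0.57] open 0.547
shift cm [ 0.21 -0.05  5.8 ] ('turn rad', np.float64(-0.0))
```

>>> {"name": "send_rows", "arguments": {"plan": [[55,0.2,-0.05,3,0],[55,0,0,2.8,0],[55,0,0,0,0],[55,0,0,0,0],[40,0,0,0,0],[0,0,0,0,0],[0,0,0,0,0],[0,0,0,0,0],[0,0,0,0,0],[0,0,0,-2,0],[0,0,0,-4,0],[0,0,0,-4,0]]}}

```text
time_s: 43.37
eef_pos: [0.5349, -0.0703, 0.285]
ee_rot: [0.264, -3.127, -0.002]
force: [0.8, -0.3, -0.0]
opening: 0.325
grip_force: 30.0
```

>>> {"name": "send_rows", "arguments": {"plan": [[0,-0.09,3.85,0,0],[0,-0.09,3.85,0,0],[0,-0.09,3.85,0,0],[0,-0.09,3.85,0,0],[0,-0.09,3.85,0,0],[0,-0.09,3.85,0,0],[0,-0.09,3.85,0,0],[0,-0.09,3.85,0,0],[0,-0.09,3.85,0,0],[0,-0.09,3.85,0,0],[0,-0.09,3.85,0,0],[0,-0.09,3.85,0,0]]}}

```text
time_s: 44.37
eef_pos: [0.4685, 0.3886, 0.2855]
ee_rot: [-0.264, 3.13, 0.0]
force: [1.2, -1.0, 0.0]
opening: 0.321
grip_force: 30.0
```

>>> {"name": "send_rows", "arguments": {"plan": [[0,0,0,0,0],[0,0,0,0,0],[0,0,0,0,0],[0,0,0,0,0]]}}

```text
time_s: 44.7
eef_pos: [0.4694, 0.3857, 0.2848]
ee_rot: [0.262, -3.131, 0.001]
force: [-1.0, -0.1, 0.0]
opening: 0.324
grip_force: 30.0
```

```bash
python3 - <<'E'
from h import *
go(t2(-22.5,53.5,.0465),99.7); print(status.get_obs()["grip_force"])
E
```

```text
t 44.7 grasp [0.4694 0.3856 0.1378] yaw 99.58 F [-1.01 -0.12  0.02] open 0.324
shift cm [-0.08  0.08  9.13] ('turn rad', np.float64(-0.002))
29.99950021505356
```

>>> {"name": "send_rows", "arguments": {"plan": [[0,-0.05,0.05,3,0],[0,0,0,3,0],[0,0,0,2,0],[0,0,0,1.1,0],[0,0,0,0,0],[36,0,0,0,0],[41,0,0,0,0],[42,0,0,0,0],[42,0,0,0,0],[42,0,0,-3,0],[50,0,0,-4,0],[55,0,0,-4,0]]}}

```text
time_s: 45.7
eef_pos: [0.469, 0.3871, 0.3046]
ee_rot: [0.264, -3.129, 0.001]
force: [1.4, 0.2, -0.3]
opening: 0.536
grip_force: 0.0
```

>>> {"name": "send_rows", "arguments": {"plan": [[55,0,0,-4,0],[55,1,-4,0,0],[55,1,-4,0,0],[55,1,-4,0,0],[55,1,-4,0,0],[55,1,-4,0,0],[55,1,-4,0,0],[55,1,-4,0,0],[55,1,-4,0,0],[55,0,0,0,0],[55,0,0,0,0]]}}

```text
time_s: 46.62
eef_pos: [0.4444, 0.0564, 0.3447]
ee_rot: [-0.256, 3.129, -0.001]
force: [-0.0, 0.6, 0.2]
opening: 0.551
grip_force: 0.0
```

```bash
python3 - <<'E'
from h import *
print(status.get_obs()["eef_pos"])
im=grab("top"); si=grab("side")
cv2.imwrite("pics/c12.png",np.vstack([np.hstack([cv2.resize(im[205:310,125:245],(400,350),interpolation=2),cv2.resize(si[140:260,160:300],(400,350),interpolation=2)]),cv2.resize(im[150:330,125:455],(800,250))[:, :]]))
E
```

```text
[0.44443133 0.05638851 0.34470464]
```

View pics/c12.png

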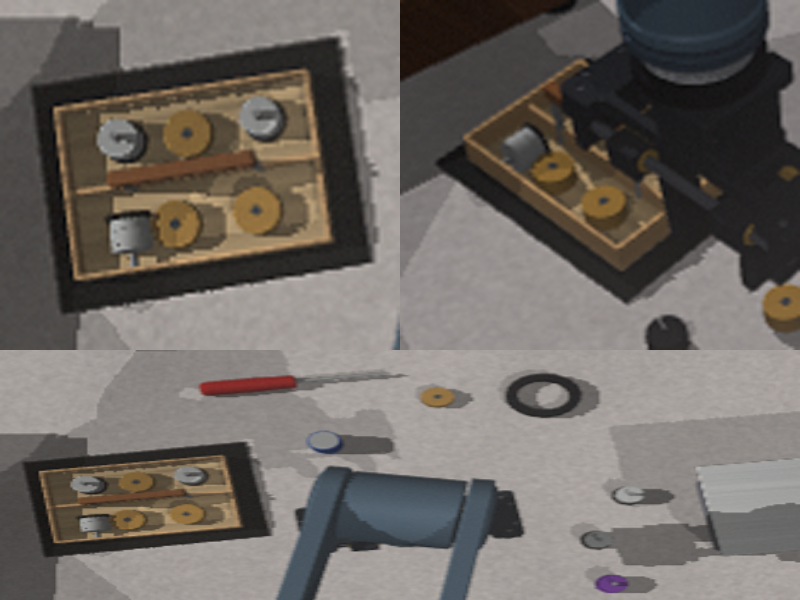

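The last picture shows all three discs and three feet inside the tray, which sits square and central on the mat. The third foot, at (130,235), is lying on its side but at rest within its compartment. The other two feet stand free on the counter and the bystanders haven't moved. The order doesn't ask for the feet to stand upright, so I'm handing in.

```bash
python3 -c "
from bench import robot
print(robot.hand_in())"
```

```text
the job is handed in; nothing more can be done
None
```

I handed the job in: three discs brought the pointer into the marked sector (about 25.3 mm), and the tray is back square on the middle of the mat, to about 3 mm, with exactly three feet in it; one foot tipped over when I placed it and lies on its side in its compartment.

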